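# Hold the gearbox cover over its screw holes

### The arm

A 7-joint arm with a two-finger parallel gripper is mounted at the origin on the work surface. World frame = base frame: x ahead of the robot, y to its left, z up, the work surface at z = 0. Lengths are in m, angles in rad, forces in N, time in s.
With the tool pointing down it reaches from about 0.4 to 0.85 m from the base axis. Payload 4.4 kg.
Tool frame: the origin (TCP) lies between the finger pads; the fingertips stand 11 mm ahead of it and the grasp point (between the pads) lies 8 mm behind it; z points along the fingers, y is the line along which they close (so a half turn about z gives the same grasp; the last joint's range is limited). The gripper opens to 94 mm and grips with 3 to 60 N. Pads are 16 mm wide; open, the fingers measure 119 mm over their backs; the gripper's body (75 mm by 177 mm) begins 78 mm behind the grasp point.
Start: joints at [-1.275, 0.628, 0.038, 1.517, -0.027, 0.996, -0.02], TCP at [0.23, 0.608, 0.177] pointing down, gripper open.
Joint ranges: [-3.06, 3.06], [-0.37, 2.12], [-1.25, 1.32], [0.18, 2.47], [-1.1, 4.24], [0.23, 1.98], [-2.94, 2.94]. Speed limits (rad/s): [2.57, 2.57, 3.14, 3.14, 3.14, 3.14, 3.14].

### API

Orientations are given as a unit quaternion [w, x, y, z].
In Python, from plant import sense, get_image, camera_params, job_done gives the robot as it stands.
- The arm moves only by the tool arm_command, never from a script. Its argument "increments" is a list of rows, each an object of numbers: "dx", "dy", "dz": the shift along the world's x, y, z in parts of the range, where 1.0 means 0.75 m; "roll": the turn about the world's z in a scale on which 1.0 is 45 degrees; "fingers": the finger opening in m, from 0 to 0.094. In form: [{"dx": .., "dy": .., "dz": .., "roll": .., "fingers": ..}, ...]. A call has exactly 8 rows; each row is the pose to reach, as a shift and turn from the pose commanded when the call began; what a row does not reach only later rows make up. A row lasts 1/10 s, in which the tool goes at most 50 mm and 8.59 degrees, less where a joint would pass 70% of its speed; a pose out of reach is approached as far as the arm can. A shift or turn number past 1, either way, is cut back to 1. A call with a gripper value outside its range is refused whole. The fingers move at their own pace and stop on an object; "newtons" is the grip in N (left out, the last holds). Time passes only in rows, so rows that repeat a pose let the fingers close, or fill a call up. It gives the time, the measured TCP pose, the force, the opening and the grip force at its end, in the units of the state.
- sense(): the state, without advancing time (a new reading comes with each control period).
- get_image(name): name is "side" or "top"; returns (picture, depth): 400x640x3 uint8, red, green, blue; 400x640 float32, m along the optical axis (not along the pixel's ray), 0 where there is no reading.
- camera_params(name): a dict with "camera_matrix" (3x3 intrinsics, pixels), "k1" (the pictures are not rectified: a ray, as slopes to the right and down, at radius r is drawn at 1 + k1 r^2 times it, then the intrinsics apply), "T" (4x4, takes a point from camera to world coordinates). Camera axes: x right, y down, z forward; pixel columns grow to the right and rows downward; lengths in m; the calibration is good to about 2 mm. A picture is of the moment at which its call begins. camera_params takes no time and is no camera call.
- job_done(): hands the job in; it is judged then, once.
The state is a dict: "time": time; "q": joint angles; "qd": joint speeds; "joint_efforts": joint torques, N m; "eef_pos": TCP position; "ee_rot": TCP orientation; "wrist_force": force on the tool from outside, world axes, zero at the start; "ft_torque": the same for the moment, N m; "finger_gap": opening from 0.0 (shut) to 1.0 (fully open); "finger_force": force on a finger pad.
Only numpy, scipy, OpenCV 4.12 (cv2) and the standard library are available. Lean on these libraries where they do the work, as an engineer would, in place of code of your own. Each camera call takes 0.05 s, during which the arm holds its last target. There are 200 camera calls.

### The job

I am about to close the little blue polishing-lathe gearbox: first drop both loose brass thumb screws into the ochre crucible so they are not lost. Then pick up the dark grey cover plate by its red grip and hold it level about 1 cm above the gearbox, not touching it, with its two holes squarely over the two threaded holes so that both threaded holes show fully through; either way round will do. Finish while still holding it there, keep the crucible upright, and leave everything else where it stands.

Things in the scene. Friction and masses are not known exactly. Their poses are not given: they have to be found in the camera images.
- screw_a: brass thumb screw, loose, standing upside down on its head on the shelf: round head 24 mm diameter x 14 mm high at the bottom, 6 mm shank rising to 31 mm above the shelf. Origin: centre of the head's flat face (on the shelf at the start); z points from the head along the shank
- screw_b: second thumb screw, same as screw_a
- crucible: ochre ceramic crucible, loose, open round cup 65 mm high, outer rim 84 mm diameter, walls 5 mm, narrower towards the foot, empty. Origin: centre of the underside; z up
- cover: dark grey metal cover plate lying flat on the shelf, 130 (x) x 80 (y) x 5 mm, about 0.25 kg, with two through holes of 13 mm diameter on its x axis, 50 mm either side of the middle. A red upright grip bar in the middle, 50 mm long (x), 16 mm wide (y), rises from the plate's top (5 mm) to 31 mm above its underside. Origin: centre of the underside; z up
- cover_hole0 (a point): centre of the cover's hole at x = -50 mm, at the underside
- cover_hole1 (a point): centre of the cover's hole at x = +50 mm, at the underside
- housing: blue open-topped gearbox housing fixed to the shelf, 150 (x) x 96 (y) x 60 mm high, a brass gear inside; at both ends an aluminium pad flush with the rim, each with one threaded hole of 5 mm diameter on the x axis, 50 mm either side of the middle. Nothing stands above the rim. Origin: centre of the underside; z up
- housing_hole0 (a point): mouth of the threaded hole at x = -50 mm, 60 mm above the shelf
- housing_hole1 (a point): mouth of the threaded hole at x = +50 mm, 60 mm above the shelf
- shade_guide: bystander: mint-green shade guide with a row of tooth tabs, 40 x 160 x 51 mm, origin under its centre
- lathe_chuck: bystander: stainless three-jaw lathe chuck, 84 mm diameter, 63 mm high, origin under its centre
- plaster_cast: bystander: cream plaster cast of a dental arch, 60 x 66 x 33 mm, origin under its centre
- mixing_bowl: bystander: blue mixing bowl, 120 mm diameter, 65 mm high, origin under its centre
- bur_block: bystander: grey block with six burs, 35 x 90 x 50 mm, origin under its centre
Not all that is in view belongs to the job. What is meant by the cover is not orange or pink, and is the smaller of those in its own colour.

How it is judged:
On the way, in this order (a step that is already met when the one before it is completed fails the run):
1. both screws lie in the crucible, let go (horizontal distance between each of screw_a, screw_b and crucible below 0.038 m and z of screw_a in the frame of crucible between 0 and 0.055 m and z of screw_b in the frame of crucible between 0 and 0.055 m and contact force between each of screw_a, screw_b, crucible and the fingers below 0.1 N), for 0.2 s.
2. then the cover is lifted in the fingers (height (world z) of cover above 0.03 m and contact force between cover and the fingers above 0.5 N), for 0.2 s.
At the end, for the whole second after the job is handed in: Both screws lie in the upright crucible, and the fingers hold the cover still, level within 0.08 rad, its underside 3 to 20 mm above the housing rim without touching it, each cover hole's centre within 4 mm (horizontally) of a threaded hole's centre, either way round (all of step 1 and angle between crucible's own z axis and vertical below 0.15 rad and ((horizontal distance between cover_hole0 and housing_hole0 below 0.004 m and horizontal distance between cover_hole1 and housing_hole1 below 0.004 m) or (horizontal distance between cover_hole0 and housing_hole1 below 0.004 m and horizontal distance between cover_hole1 and housing_hole0 below 0.004 m)) and z of cover in the frame of housing between 0.063 and 0.08 m and angle between cover's own z axis and vertical below 0.08 rad and contact force between cover and the fingers above 0.5 N and contact force between cover and housing below 0.1 N and linear speed of cover below 0.02 m/s); the arm keeps its last pose, push and grip.
It fails at once if a bystander is moved more than 25 mm (distance of any of shade_guide, lathe_chuck, plaster_cast, mixing_bowl, bur_block from where it was at the start of the episode above 0.025 m).
It fails at once if the crucible is tipped or moved more than 40 mm (angle between crucible's own z axis and vertical above 0.5 rad or distance of crucible from where it was at the start of the episode above 0.04 m).
It also fails if it takes over 67 s, if anything falls off the work surface, if the arm or the gripper's body presses on something with over 40 N, if the wrist force passes 120 N, or if a joint passes its speed limit or range.

## Working session

There is one attempt and no reset: what is moved stays moved. The work goes in short steps, Python scripts to look and compute and a tool call to move; the robot and the scene stay as the last step left them, time stands still between calls to the robot, and variables do not carry over. Pictures are saved under pics/ and viewed, at most 10 in all, crops included, and the job is handed in when it is done.

Besides the shell and the picture viewer there is one more tool, called after "Emit:" by a JSON object that holds its "api" and its "payload", one argument or row to a line. arm_command: Moves the arm, as the interface text tells. Its arguments: {"type":"object","properties":{"increments":{"type":"array"},"newtons":{"type":"number"}},"required":["increments"]}

```bash
ls; mkdir -p pics
cat > h.py <<'E'
import numpy as np, cv2
from plant import sense,get_image,camera_params,job_done
def cast(cam,uv,z):
    """pixels (N,2) -> world points on plane z"""
    p=camera_params(cam);K=np.array(p["camera_matrix"],float);T=np.array(p["T"])
    r=ray(p,K,T,uv);o=T[:3,3];s=(z-o[2])/r[:,2]
    return o+s[:,None]*r
def ray(p,K,T,uv):
    uv=np.asarray(uv,float).reshape(-1,1,2)
    n=cv2.undistortPoints(uv,K,np.array([p["k1"],0,0,0.])).reshape(-1,2)
    return np.c_[n,np.ones(len(n))]@T[:3,:3].T
def tri(uv1,uv2,c1="top",c2="side"):
    A=[];b=[]
    rs=[]
    for c,uv in((c1,uv1),(c2,uv2)):
        p=camera_params(c);T=np.array(p["T"]);r=ray(p,np.array(p["camera_matrix"],float),T,[uv])[0];r/=np.linalg.norm(r)
        M=np.eye(3)-np.outer(r,r);A.append(M);b.append(M@T[:3,3])
    x=np.linalg.lstsq(np.vstack(A),np.hstack(b),rcond=None)[0]
    return x,np.linalg.norm(np.vstack(A)@x-np.hstack(b))
def depthpts(cam,d):
    v,u=np.mgrid[:400,:640];p=camera_params(cam);T=np.array(p["T"]);K=np.array(p["camera_matrix"],float)
    n=cv2.undistortPoints(np.c_[u.ravel(),v.ravel()].astype(float).reshape(-1,1,2),K,np.array([p["k1"],0,0,0.])).reshape(-1,2)
    P=np.c_[n,np.ones(len(n))]*d.reshape(-1,1)
    return (P@T[:3,:3].T+T[:3,3]).reshape(400,640,3)
E
python3 - <<'E'
from h import *
for c in("top","side"):
    i,d=get_image(c);cv2.imwrite(f"pics/{c}0.png",i[:,:,::-1]);np.save(f"{c}0.npy",d)
    p=camera_params(c);print(c,p["camera_matrix"],p["k1"],np.round(p["T"],3))
print(sense())
E
```

```text
pics
top [[473.70709683   0.         310.35896348]
 [  0.         473.70709683 198.01625606]
 [  0.           0.           1.        ]] 0.03599765970595351 [[ 0.049 -0.978  0.202  0.236]
 [-0.999 -0.049  0.008 -0.134]
 [ 0.002 -0.202 -0.979  1.559]
 [ 0.     0.     0.     1.   ]]
side [[489.53678555   0.         318.73201807]
 [  0.         489.53678555 193.92249741]
 [  0.           0.           1.        ]] -0.050764085712865684 [[ 0.76  -0.437  0.481 -0.193]
 [-0.649 -0.486  0.585 -0.991]
 [-0.022 -0.757 -0.654  1.056]
 [ 0.     0.     0.     1.   ]]
{'time': 0.1, 'q': array([-1.27483365,  0.62924282,  0.03845221,  1.51825042, -0.027028  ,
        0.99630771, -0.02001364]), 'qd': array([-1.62229107e-04, -1.69641648e-03,  4.11773616e-04,  1.02169092e-07,
        6.89400379e-05, -3.04422088e-04, -7.32131449e-04]), 'joint_efforts': array([ 2.58644228e-03, -5.50799561e+01,  1.14760414e+00, -1.87117982e+01,
       -5.20480599e-02,  1.92245271e-02,  4.96713676e-05]), 'eef_pos': array([0.22978962, 0.60733886, 0.17645888]), 'ee_rot': array([-1.53528106e-04,  1.79913512e-01,  9.83682069e-01, -8.31202953e-04]), 'wrist_force': array([ 0.37766324, -0.50685016,  0.16001849]), 'ft_torque': array([-0.0083049 ,  0.02316033, -0.01429018]), 'finger_force': 0.0, 'finger_gap': 0.9990788542814683}
```

View pics/top0.png

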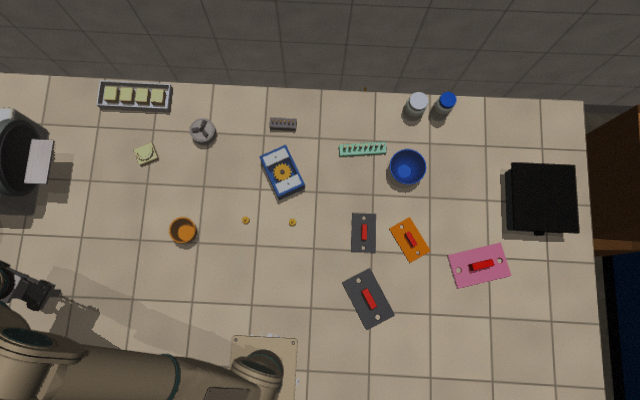

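View pics/side0.png

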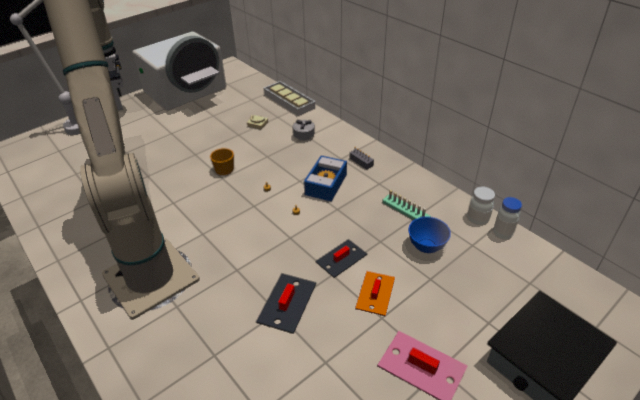

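Top view: cover candidates are the small dark grey plate (364,232), the large dark grey (369,298), the orange (410,240) and the pink (480,265). By the description I choose the small dark grey at (364,232). In the side view it is at (341,258). Screws are at (246,220) and (293,222), the crucible at (183,230), the housing at (282,172).

Run:
```python
from h import *
t=cv2.imread("pics/top0.png");s=cv2.imread("pics/side0.png")
ht=cv2.cvtColor(t,cv2.COLOR_BGR2HSV);hs=cv2.cvtColor(s,cv2.COLOR_BGR2HSV)
def blobs(h,lo,hi,box,amin=8):
    x0,y0,x1,y1=box;m=cv2.inRange(h[y0:y1,x0:x1],np.array(lo),np.array(hi))
    n,l,st,c=cv2.connectedComponentsWithStats(m)
    return [(st[i,4],c[i]+[x0,y0],st[i,:4]+[x0,y0,0,0],(l==i)) for i in range(1,n) if st[i,4]>=amin]
def show(n,b):
    for a in b: print(n,a[0],a[1].round(1),a[2])
br=((15,110,60),(32,255,255))
show("screw t",blobs(ht,*br,(235,210,305,232)));show("screw s",blobs(hs,*br,(255,175,306,220)))
show("cruc t",blobs(ht,(8,120,40),(25,255,255),(160,205,210,255)));show("cruc s",blobs(hs,(8,120,40),(25,255,255),(200,140,245,185)))
red=((0,150,80),(6,255,255))
show("grip t",blobs(ht,*red,(345,205,382,260)));show("grip s",blobs(hs,*red,(315,235,370,280)))
# depth
for c,b in(("top",(345,205,382,260)),):
    P=depthpts(c,np.load(f"{c}0.npy"))
    for n,(x0,y0,x1,y1) in dict(sa=(238,212,254,228),sb=(285,214,301,230),cr=(165,212,202,248),cov=(348,208,380,256),hou=(255,140,310,205)).items():
        q=P[y0:y1,x0:x1].reshape(-1,3);print(n,"zpct",np.percentile(q[:,2],[2,50,90,98]).round(4))
        hi=q[q[:,2]>np.percentile(q[:,2],98)-.006];print("  hi xy",np.median(hi,0).round(4))
W=[cv2.resize(t[y0:y1,x0:x1],(400,300),interpolation=cv2.INTER_CUBIC) for x0,y0,x1,y1 in((330,202,402,256),(246,142,326,202),(229,195,309,255),(143,200,223,260))]
cv2.imwrite("pics/crop1.png",np.vstack([np.hstack(W[:2]),np.hstack(W[2:])]))
```

```text
screw t 43 [245.1 219.9] [242 217   7   7]
screw t 41 [292.  221.8] [289 219   7   7]
screw s 40 [266.7 186.9] [264 183   7   8]
screw s 43 [295.9 210.3] [293 206   7   9]
cruc t 563 [182.1 229.9] [169 217  28  26]
cruc s 504 [222.4 160.7] [210 148  24  27]
grip t 79 [364.  231.4] [362 224   5  16]
grip s 93 [341.2 251.4] [334 246  16  12]
sa zpct [-0.0085  0.0009  0.0148  0.0191]
  hi xy [0.4683 0.0878 0.0177]
sb zpct [-0.0068  0.0007  0.0125  0.0182]
  hi xy [ 0.4705 -0.0661  0.0154]
cr zpct [-0.0062  0.0039  0.0611  0.0692]
  hi xy [0.4151 0.2696 0.0663]
cov zpct [-0.0058  0.0033  0.0099  0.0327]
  hi xy [ 0.4431 -0.3014  0.032 ]
hou zpct [-0.0065  0.0037  0.0613  0.0655]
  hi xy [ 0.6464 -0.0237  0.0623]
```

View pics/crop1.png

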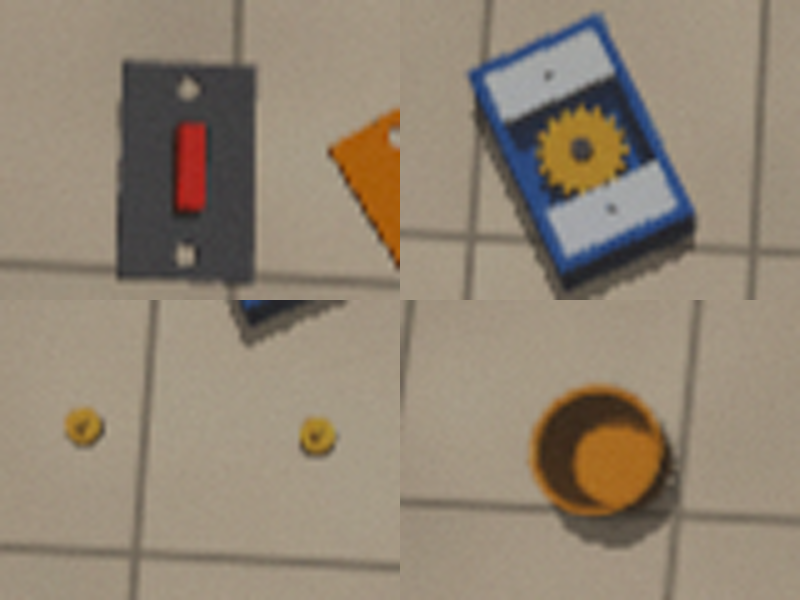

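The crop confirms the choice: the small dark grey plate has a red grip, with holes at about (364,217) and (364,247). The threaded holes show at about (275.3,156.7) and (288.1,183.5).

Run:
```python
from h import *
im={c:cv2.imread(f"pics/{c}0.png") for c in("top","side")}
hv={c:cv2.cvtColor(i,cv2.COLOR_BGR2HSV) for c,i in im.items()}
def cen(c,lo,hi,box,k=0):
    x0,y0,x1,y1=box;m=cv2.inRange(hv[c][y0:y1,x0:x1],np.array(lo),np.array(hi))
    n,l,st,ce=cv2.connectedComponentsWithStats(m);o=np.argsort(-st[1:,4])+1
    i=o[k];return ce[i]+[x0,y0],st[i,4]
br=((15,110,60),(32,255,255));red=((0,150,80),(6,255,255))
for n,b1,b2,c in(("sa",(235,210,260,232),(255,175,280,196),br),("sb",(280,210,305,232),(285,198,306,220),br),("grip",(345,205,382,260),(315,235,370,280),red)):
    a=cen("top",*c,b1)[0];b=cen("side",*c,b2)[0];x,e=tri(a,b);print(n,x.round(4),"gap",e.round(4))
    zz=.014 if n[0]=="s" else .025
    print("  onplane",zz,cast("top",[a],zz)[0].round(4),cast("side",[b],zz)[0].round(4))
# pads: bright low-sat
w=((0,0,135),(180,60,255))
A=[cen("top",*w,b) for b in((262,146,291,170),(272,172,305,196))];B=[]
for c,bx in(("top",(250,140,312,205)),("side",(300,150,352,202))):
    x0,y0,x1,y1=bx
    m=cv2.inRange(hv[c][y0:y1,x0:x1],np.array((100,110,40)),np.array((130,255,255)))
    pts=np.argwhere(m)[:,::-1]+[x0,y0];print(c,"blue",len(pts))
print("pads top",A)
g=im["side"][150:202,300:352];cv2.imwrite("pics/crop2.png",np.hstack([cv2.resize(g,(400,400),interpolation=cv2.INTER_CUBIC),cv2.resize(im["side"][232:284,315:367],(400,400),interpolation=cv2.INTER_CUBIC)]))
# dark threaded holes subpixel in top
gr=im["top"].astype(float).mean(2)
def blob(u,v,r,sign):
    p=gr[v-r:v+r+1,u-r:u+r+1];wt=np.clip(sign*(p-np.median(p)),15,None)-15
    yy,xx=np.mgrid[-r:r+1,-r:r+1];return np.array([u+(wt*xx).sum()/wt.sum(),v+(wt*yy).sum()/wt.sum()])
H=[blob(275,157,2,-1),blob(288,184,2,-1)];print("hh",H)
h=cast("top",H,.06);print("hous holes",h.round(4),"d",np.linalg.norm(h[0]-h[1]).round(4),"mid",h.mean(0).round(4),"yaw",np.degrees(np.arctan2(*(h[0]-h[1])[1::-1])).round(2))
C=[blob(364,217,4,1),blob(364,247,4,1)];print("ch",C)
h=cast("top",C,.003);print("cov holes",h.round(4),"d",np.linalg.norm(h[0]-h[1]).round(4),"mid",h.mean(0).round(4),"yaw",np.degrees(np.arctan2(*(h[0]-h[1])[1::-1])).round(2))
# crucible rim: outer contour ellipse centre
m=cv2.inRange(hv["top"][205:255,160:210],np.array((8,100,25)),np.array((28,255,255)))
k=cv2.findContours(m,cv2.RETR_EXTERNAL,cv2.CHAIN_APPROX_NONE)[0];k=max(k,key=cv2.contourArea)
e=cv2.fitEllipse(k);print("rim",np.add(e[0],[160,205]),e[1],cast("top",[np.add(e[0],[160,205])],.06).round(4))
```

```text
sa [0.4709 0.0893 0.0091] gap 0.0001
  onplane 0.014 [0.4701 0.0886 0.014 ] [0.4679 0.0843 0.014 ]
sb [ 0.4724 -0.0658  0.0088] gap 0.0002
  onplane 0.014 [ 0.4715 -0.066   0.014 ] [ 0.4692 -0.0705  0.014 ]
grip [ 0.4494 -0.3023  0.0272] gap 0.0
  onplane 0.025 [ 0.4498 -0.3025  0.025 ] [ 0.4508 -0.3008  0.025 ]
top blue 327
side blue 717
pads top [(array([275.26160338, 156.35443038]), np.int32(237)), (array([288.10162602, 183.41869919]), np.int32(246))]
hh [array([275.24427481, 156.58396947]), array([287.7810219 , 183.36861314])]
hous holes [[ 0.678  -0.0007  0.06  ]
 [ 0.5897 -0.0472  0.06  ]] d 0.0998 mid [ 0.6339 -0.0239  0.06  ] yaw 27.75
ch [array([363.79261364, 216.31306818]), array([362.87646294, 247.56371912])]
cov holes [[ 0.5033 -0.303   0.003 ]
 [ 0.3993 -0.3027  0.003 ]] d 0.104 mid [ 0.4513 -0.3029  0.003 ] yaw -0.17
rim [182.26112938 229.87555695] (25.720523834228516, 27.39759635925293) [[0.4214 0.2784 0.06  ]]
```

View pics/crop2.png

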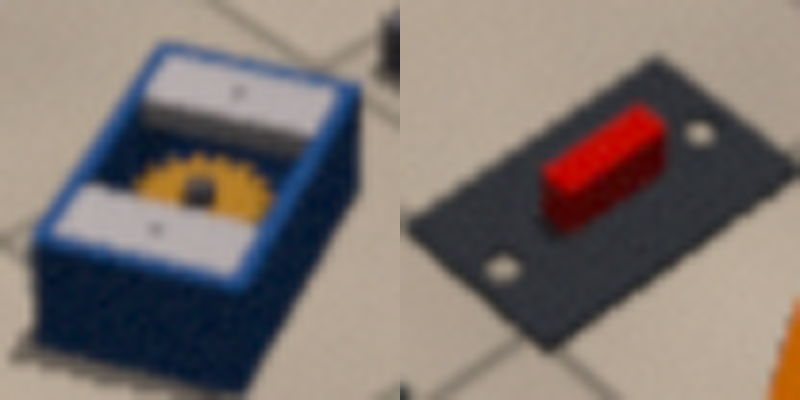

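The rows are not in the units I measure in: shifts go in shares of 0.75 m and turns go in shares of 45 degrees. I convert before sending: -0.345 m is -0.46, 0.12 m is 0.16, 20.7 degrees is 0.46.

Emit:
{"api": "arm_command", "payload": {
  "increments": [
    {"dx": 0.0267, "dy": -0.0573, "roll": 0.0667},
    {"dx": 0.0533, "dy": -0.1147, "roll": 0.1333},
    {"dx": 0.08, "dy": -0.1733, "roll": 0.2},
    {"dx": 0.1067, "dy": -0.2307, "roll": 0.2667},
    {"dx": 0.1333, "dy": -0.288, "roll": 0.3333},
    {"dx": 0.16, "dy": -0.3453, "roll": 0.4},
    {"dx": 0.1867, "dy": -0.4027, "roll": 0.46},
    {"dx": 0.2133, "dy": -0.46, "roll": 0.46}
  ],
  "newtons": 15
}}

```text
$.increments[0]: bad value
```

To row units: -0.173 m is -0.2307, -0.13 m is -0.1733.

Emit:
{"api": "arm_command", "payload": {
  "increments": [
    {"dx": 0.0267, "dy": -0.0573, "dz": -0.0133},
    {"dx": 0.0533, "dy": -0.1147, "dz": -0.04},
    {"dx": 0.08, "dy": -0.1733, "dz": -0.0667},
    {"dx": 0.108, "dy": -0.2307, "dz": -0.08},
    {"dx": 0.108, "dy": -0.2307, "dz": -0.0933},
    {"dx": 0.108, "dy": -0.2307, "dz": -0.0933},
    {"dx": 0.108, "dy": -0.2307, "dz": -0.0933},
    {"dx": 0.108, "dy": -0.2307, "dz": -0.0933}
  ]
}}

```text
$.increments[0]: bad value
```

Run:
```python
from h import *
s=sense();print(s["time"],s["eef_pos"].round(4),s["ee_rot"].round(4),s["q"].round(2))
x,e=tri([275.24,156.58],[330.5,161.65]);y,f=tri([287.9,183.4],[319.7,179.3]);print(x,e,y,f,(x+y)/2)
for c in("top","side"):
    i,d=get_image(c);cv2.imwrite(f"pics/{c}1.png",i[:,:,::-1])
a=cv2.imread("pics/top1.png")[150:290,160:320];b=cv2.imread("pics/side1.png")[90:230,190:350]
cv2.imwrite("pics/crop3.png",np.hstack([cv2.resize(a,(400,350)),cv2.resize(b,(400,350))]))
```

```text
0.1 [0.2298 0.6073 0.1765] [-2.000e-04  1.799e-01  9.837e-01 -8.000e-04] [-1.27  0.63  0.04  1.52 -0.03  1.   -0.02]
[ 6.77459001e-01 -4.61225185e-04  6.03893941e-02] 0.000739818397444232 [ 0.58926111 -0.04734929  0.06009463] 0.0005975107588151579 [ 0.63336005 -0.02390526  0.06024201]
```

View pics/crop3.png

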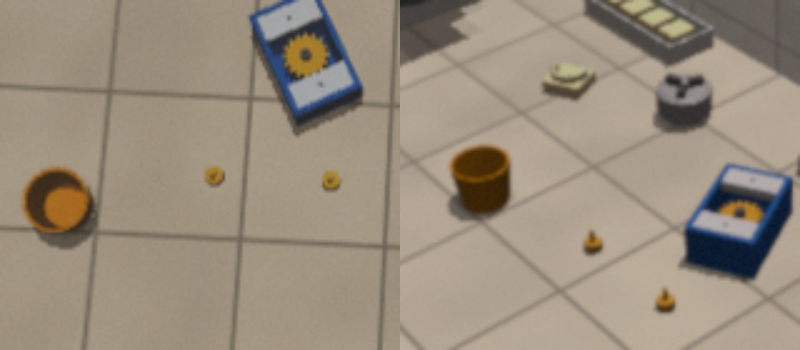

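The two moves were refused because every field must be given. The arm has not moved, and the scene is unchanged (screws at crop pixels (214,175) and (331,180)).

To row units: -0.345 m is -0.46, 0.06 m is 0.08, 20.7 degrees is 0.46.

Emit:
{"api": "arm_command", "payload": {
  "increments": [
    {"dx": 0.0267, "dy": -0.0573, "dz": 0, "roll": 0.0667, "fingers": 0.094},
    {"dx": 0.0533, "dy": -0.1147, "dz": 0, "roll": 0.1333, "fingers": 0.094},
    {"dx": 0.08, "dy": -0.1733, "dz": 0, "roll": 0.2, "fingers": 0.094},
    {"dx": 0.1067, "dy": -0.2307, "dz": 0, "roll": 0.2667, "fingers": 0.094},
    {"dx": 0.1333, "dy": -0.288, "dz": 0, "roll": 0.3333, "fingers": 0.094},
    {"dx": 0.16, "dy": -0.3453, "dz": 0, "roll": 0.4, "fingers": 0.094},
    {"dx": 0.1867, "dy": -0.4027, "dz": 0, "roll": 0.46, "fingers": 0.094},
    {"dx": 0.2133, "dy": -0.46, "dz": 0, "roll": 0.46, "fingers": 0.094}
  ],
  "newtons": 15
}}

```text
time: 1.0
eef_pos: [0.3906, 0.2611, 0.1774]
ee_rot: [0.0, -0.0, 1.0, 0.0]
wrist_force: [0.6, 0.0, -0.0]
finger_gap: 0.999
finger_force: 0.0
```

To row units: -0.172 m is -0.2293, -0.13 m is -0.1733.

Emit:
{"api": "arm_command", "payload": {
  "increments": [
    {"dx": 0.0267, "dy": -0.0573, "dz": -0.0133, "roll": 0, "fingers": 0.08},
    {"dx": 0.0533, "dy": -0.1147, "dz": -0.04, "roll": 0, "fingers": 0.07},
    {"dx": 0.08, "dy": -0.1733, "dz": -0.0667, "roll": 0, "fingers": 0.06},
    {"dx": 0.1067, "dy": -0.2293, "dz": -0.0933, "roll": 0, "fingers": 0.06},
    {"dx": 0.1067, "dy": -0.2293, "dz": -0.1333, "roll": 0, "fingers": 0.06},
    {"dx": 0.1067, "dy": -0.2293, "dz": -0.1467, "roll": 0, "fingers": 0.06},
    {"dx": 0.1067, "dy": -0.2293, "dz": -0.1467, "roll": 0, "fingers": 0.06},
    {"dx": 0.1067, "dy": -0.2293, "dz": -0.1467, "roll": 0, "fingers": 0.06}
  ]
}}

```text
time: 1.8
eef_pos: [0.47, 0.0926, 0.0679]
ee_rot: [0.0, -0.001, 1.0, 0.0]
wrist_force: [-1.6, -0.4, 0.1]
finger_gap: 0.641
finger_force: 0.0
```

Run:
```python
from h import *
s=sense();print(s["time"],s["eef_pos"].round(4),s["ee_rot"].round(4),s["q"].round(2))
for c in("top","side"):
    i,d=get_image(c);cv2.imwrite(f"pics/{c}2.png",i[:,:,::-1])
a=cv2.imread("pics/top2.png")[180:270,200:300];b=cv2.imread("pics/side2.png")[100:220,200:330]
cv2.imwrite("pics/crop4.png",np.hstack([cv2.resize(a,(400,360)),cv2.resize(b,(390,360))]))
```

```text
1.8 [0.47   0.0926 0.0679] [ 1.e-04 -1.e-03  1.e+00  4.e-04] [-0.23  0.56 -0.03  2.09  0.03  0.49  1.29]
```

View pics/crop4.png

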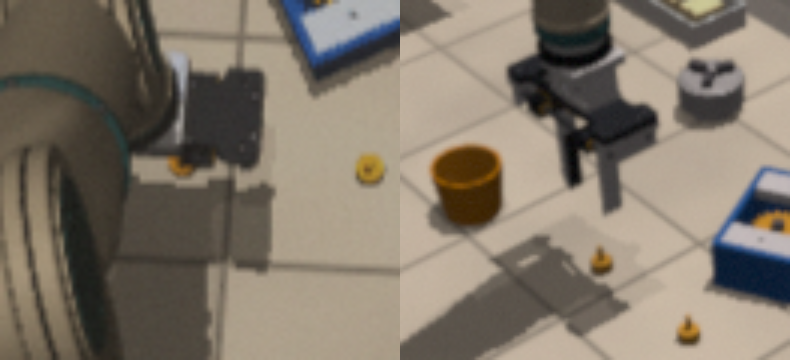

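The gripper is above screw_a: fingertips at side crop (574,185) and (611,210), screw at (600,262). Descending.

Emit:
{"api": "arm_command", "payload": {
  "increments": [
    {"dx": 0.0013, "dy": -0.0027, "dz": -0.0267, "roll": 0, "fingers": 0.06},
    {"dx": 0.0013, "dy": -0.004, "dz": -0.0533, "roll": 0, "fingers": 0.06},
    {"dx": 0.0013, "dy": -0.004, "dz": -0.072, "roll": 0, "fingers": 0.06},
    {"dx": 0.0013, "dy": -0.004, "dz": -0.072, "roll": 0, "fingers": 0.06},
    {"dx": 0.0013, "dy": -0.004, "dz": -0.072, "roll": 0, "fingers": 0.01},
    {"dx": 0.0013, "dy": -0.004, "dz": -0.072, "roll": 0, "fingers": 0.01},
    {"dx": 0.0013, "dy": -0.004, "dz": -0.072, "roll": 0, "fingers": 0.01},
    {"dx": 0.0013, "dy": -0.004, "dz": -0.072, "roll": 0, "fingers": 0.01}
  ]
}}

```text
time: 2.7
eef_pos: [0.4715, 0.0881, 0.0139]
ee_rot: [0.001, 0.0, 1.0, 0.0]
wrist_force: [-0.6, -0.7, 0.5]
finger_gap: 0.334
finger_force: 0.0
```

Run:
```python
from h import *
print(cast("side",[[258,161.7],[270.3,170]],.057).round(4))
s=sense();print(s["time"],s["eef_pos"],s["finger_gap"],s["finger_force"])
```

```text
[[0.4971 0.1683 0.057 ]
 [0.5011 0.103  0.057 ]]
2.7 [0.47152571 0.08810675 0.01392226] 0.33384052741830467 0.0
```

Run:
```python
from h import *
for c in("top","side"):
    i,d=get_image(c);cv2.imwrite(f"pics/{c}3.png",i[:,:,::-1]);np.save(f"{c}3.npy",d)
s=sense();print(s["time"],s["eef_pos"],s["finger_gap"],s["finger_force"])
b=cv2.imread("pics/side3.png")[120:220,220:350];a=cv2.imread("pics/top3.png")[170:250,210:310]
cv2.imwrite("pics/crop5.png",np.hstack([cv2.resize(a,(375,300)),cv2.resize(b,(390,300))]))
```

```text
2.8 [0.47128211 0.08796761 0.01364634] 0.2485840142316789 0.0
```

View pics/crop5.png

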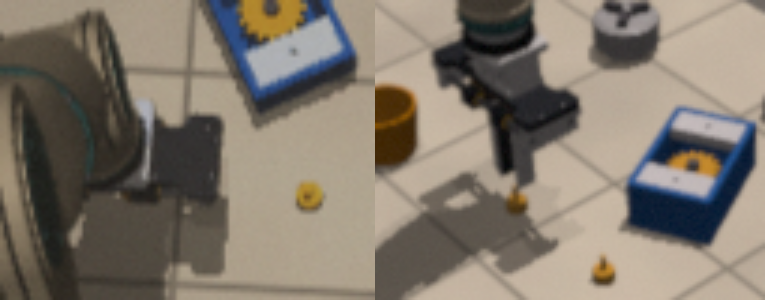

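The side crop shows the fingertips at about (520,185), higher than or behind screw_a at (516,200), although the sensed pose says they surround it. I'll check with depth.

Run:
```python
from h import *
s=sense();print(s["finger_gap"],s["finger_force"])
i=cv2.imread("pics/side3.png");P=depthpts("side",np.load("side3.npy"))
for v in range(164,192,2):
    print(v,[(u,*(P[v,u]*1000).astype(int)) for u in (263,266,269,272)])
print("body top")
Q=depthpts("top",np.load("top3.npy"))
q=Q[200:224,251:269].reshape(-1,3);print(np.percentile(q,[5,50,95],axis=0).round(3))
```

```text
0.2485840142316789 0.0
164 [(263, np.int64(475), np.int64(101), np.int64(95)), (266, np.int64(463), np.int64(65), np.int64(122)), (269, np.int64(437), np.int64(6), np.int64(168)), (272, np.int64(444), np.int64(0), np.int64(169))]
166 [(263, np.int64(474), np.int64(101), np.int64(88)), (266, np.int64(464), np.int64(67), np.int64(113)), (269, np.int64(437), np.int64(6), np.int64(161)), (272, np.int64(448), np.int64(7), np.int64(155))]
168 [(263, np.int64(473), np.int64(102), np.int64(80)), (266, np.int64(462), np.int64(66), np.int64(106)), (269, np.int64(438), np.int64(10), np.int64(150)), (272, np.int64(447), np.int64(8), np.int64(147))]
170 [(263, np.int64(473), np.int64(103), np.int64(71)), (266, np.int64(462), np.int64(68), np.int64(97)), (269, np.int64(438), np.int64(12), np.int64(142)), (272, np.int64(545), np.int64(162), np.int64(0))]
172 [(263, np.int64(469), np.int64(99), np.int64(67)), (266, np.int64(463), np.int64(71), np.int64(86)), (269, np.int64(470), np.int64(63), np.int64(87)), (272, np.int64(482), np.int64(64), np.int64(81))]
174 [(263, np.int64(472), np.int64(104), np
[... 1168 characters left out ...]
64(97), np.int64(1))]
186 [(263, np.int64(458), np.int64(90), np.int64(19)), (266, np.int64(467), np.int64(86), np.int64(16)), (269, np.int64(476), np.int64(83), np.int64(13)), (272, np.int64(493), np.int64(91), np.int64(0))]
188 [(263, np.int64(460), np.int64(96), np.int64(5)), (266, np.int64(465), np.int64(86), np.int64(9)), (269, np.int64(473), np.int64(79), np.int64(8)), (272, np.int64(486), np.int64(80), np.int64(1))]
190 [(263, np.int64(458), np.int64(94), np.int64(0)), (266, np.int64(464), np.int64(84), np.int64(2)), (269, np.int64(473), np.int64(80), np.int64(0)), (272, np.int64(481), np.int64(74), np.int64(0))]
body top
[[0.442 0.    0.   ]
 [0.472 0.025 0.182]
 [0.537 0.056 0.189]]
```

Depth puts the fingertips at z ≈ 43 mm while the state implies 3 mm. In x and y they agree with the state. So the reported z, or the finger length, is about 40 mm off. I'll trust the cameras: open, go lower in small steps and watch the wrist force.

To row units: -0.03 m is -0.04, -0.027 m is -0.036.

Emit:
{"api": "arm_command", "payload": {
  "increments": [
    {"dx": 0, "dy": 0.0013, "dz": 0, "roll": 0, "fingers": 0.05},
    {"dx": 0, "dy": 0.0013, "dz": 0, "roll": 0, "fingers": 0.05},
    {"dx": 0, "dy": 0.0013, "dz": 0, "roll": 0, "fingers": 0.05},
    {"dx": 0, "dy": 0.0013, "dz": -0.0133, "roll": 0, "fingers": 0.05},
    {"dx": 0, "dy": 0.0013, "dz": -0.0267, "roll": 0, "fingers": 0.05},
    {"dx": 0, "dy": 0.0013, "dz": -0.036, "roll": 0, "fingers": 0.05},
    {"dx": 0, "dy": 0.0013, "dz": -0.04, "roll": 0, "fingers": 0.05},
    {"dx": 0, "dy": 0.0013, "dz": -0.04, "roll": 0, "fingers": 0.05}
  ]
}}

```text
time: 3.6
eef_pos: [0.4705, 0.0888, -0.0175]
ee_rot: [-0.001, 0.0, 1.0, -0.0]
wrist_force: [0.4, -1.2, -0.2]
finger_gap: 0.533
finger_force: 0.0
```

Run:
```python
from h import *
for c in("top","side"):
    i,d=get_image(c);cv2.imwrite(f"pics/{c}4.png",i[:,:,::-1]);np.save(f"{c}4.npy",d)
s=sense();print(s["time"],s["eef_pos"],s["finger_gap"],s["wrist_force"])
P=depthpts("side",np.load("side4.npy"))
for v in range(168,202,2):
    print(v,[tuple((P[v,u]*1000).astype(int).tolist()) for u in (257,260,263,266,269,272,275)])
b=cv2.imread("pics/side4.png")[140:220,220:320]
cv2.imwrite("pics/crop6.png",cv2.resize(b,(500,400),interpolation=cv2.INTER_CUBIC))
```

```text
3.7 [ 0.471012    0.08891931 -0.01683697] 0.5289631428529493 [-0.37874207 -0.41305783 -0.5398953 ]
168 [(463, 123, 72), (434, 56, 126), (436, 41, 134), (446, 40, 129), (437, 8, 152), (443, 1, 153), (457, 5, 144)]
170 [(461, 122, 66), (470, 116, 65), (437, 44, 124), (443, 37, 125), (438, 11, 142), (440, -1, 149), (452, 0, 141)]
172 [(460, 122, 58), (469, 117, 56), (474, 106, 60), (445, 42, 113), (437, 10, 136), (442, 2, 138), (457, 8, 126)]
174 [(493, 180, -1), (465, 112, 53), (477, 113, 46), (514, 155, 1), (436, 11, 128), (445, 7, 126), (456, 8, 119)]
176 [(486, 169, 0), (466, 116, 41), (476, 113, 38), (510, 149, -1), (438, 15, 117), (445, 9, 116), (454, 6, 113)]
178 [(481, 162, -2), (461, 109, 40), (478, 117, 26), (499, 133, 4), (460, 52, 74), (470, 49, 71), (529, 122, -4)]
180 [(472, 149, 1), (465, 116, 25), (473, 110, 24), (493, 125, 4), (460, 53, 66), (470, 51, 62), (518, 107, 2)]
182 [(466, 140, 1), (464, 117, 16), (473, 113, 13), (469, 87, 32), (463, 59, 52), (470, 53, 52), (513, 100, 0)]
184 [(460, 131, 1), (468, 126, 0), (474, 115, 3), (467, 85, 26), (464, 61, 42), (469, 51, 
[... 163 characters left out ...]
), (464, 102, 0), (464, 83, 11), (462, 61, 26), (466, 49, 32), (479, 51, 23)]
190 [(445, 111, -3), (449, 99, 1), (458, 94, 0), (461, 81, 5), (471, 77, 3), (480, 72, 0), (483, 60, 6)]
192 [(433, 92, 6), (442, 88, 3), (450, 82, 3), (459, 77, 0), (465, 69, 2), (473, 63, 1), (481, 57, 1)]
194 [(429, 87, 3), (437, 82, 1), (445, 75, 1), (450, 65, 5), (460, 62, 1), (468, 56, 0), (475, 50, 0)]
196 [(424, 81, 0), (431, 73, 1), (438, 66, 2), (448, 64, -1), (454, 54, 1), (463, 50, -1), (470, 43, -1)]
198 [(417, 70, 3), (426, 67, 0), (433, 58, 1), (442, 54, 0), (448, 47, 0), (455, 39, 1), (461, 31, 3)]
200 [(411, 61, 4), (420, 57, 1), (427, 51, 0), (435, 44, 1), (442, 38, 1), (451, 33, 0), (456, 23, 2)]
```

View pics/crop6.png

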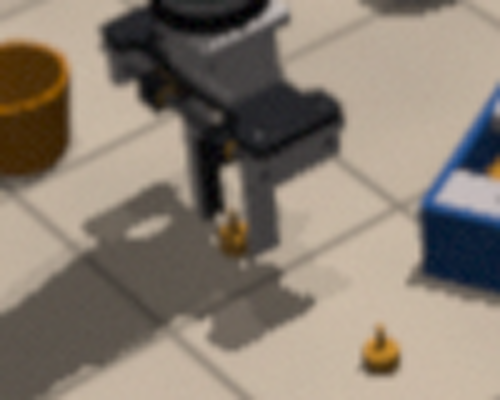

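The fingers now straddle screw_a, which stands at crop (233,235) between tips at about (210,215) and (262,250). The tips are about 11 mm up, so I lower 8 mm and close.

To row units: -0.008 m is -0.0107, -0.004 m is -0.0053.

Emit:
{"api": "arm_command", "payload": {
  "increments": [
    {"dx": 0, "dy": 0, "dz": -0.0053, "roll": 0, "fingers": 0.05},
    {"dx": 0, "dy": 0, "dz": -0.0107, "roll": 0, "fingers": 0.05},
    {"dx": 0, "dy": 0, "dz": -0.0107, "roll": 0, "fingers": 0.01},
    {"dx": 0, "dy": 0, "dz": -0.0107, "roll": 0, "fingers": 0.01},
    {"dx": 0, "dy": 0, "dz": -0.0107, "roll": 0, "fingers": 0.01},
    {"dx": 0, "dy": 0, "dz": -0.0107, "roll": 0, "fingers": 0.01},
    {"dx": 0, "dy": 0, "dz": -0.0107, "roll": 0, "fingers": 0.01},
    {"dx": 0, "dy": 0, "dz": -0.0107, "roll": 0, "fingers": 0.01}
  ]
}}

```text
time: 4.5
eef_pos: [0.4711, 0.089, -0.0246]
ee_rot: [0.0, 0.0, 1.0, 0.0]
wrist_force: [0.6, -0.2, 0.0]
finger_gap: 0.25
finger_force: 15.0
```

Screw_a is held by its head (23.5 mm opening, 15 N). Lift and carry it to the crucible.

To row units: 0.189 m is 0.252, 0.09 m is 0.12.

Emit:
{"api": "arm_command", "payload": {
  "increments": [
    {"dx": 0, "dy": 0, "dz": 0.06, "roll": 0, "fingers": 0.01},
    {"dx": 0, "dy": 0, "dz": 0.12, "roll": 0, "fingers": 0.01},
    {"dx": -0.016, "dy": 0.06, "dz": 0.1267, "roll": 0, "fingers": 0.01},
    {"dx": -0.032, "dy": 0.12, "dz": 0.1267, "roll": 0, "fingers": 0.01},
    {"dx": -0.0493, "dy": 0.1867, "dz": 0.1267, "roll": 0, "fingers": 0.01},
    {"dx": -0.06, "dy": 0.2333, "dz": 0.1267, "roll": 0, "fingers": 0.01},
    {"dx": -0.0667, "dy": 0.252, "dz": 0.1267, "roll": 0, "fingers": 0.01},
    {"dx": -0.0667, "dy": 0.252, "dz": 0.1267, "roll": 0, "fingers": 0.01}
  ]
}}

```text
time: 5.3
eef_pos: [0.4196, 0.2809, 0.0702]
ee_rot: [-0.0, -0.002, 1.0, 0.001]
wrist_force: [-0.1, 0.2, -0.7]
finger_gap: 0.246
finger_force: 15.0
```

Run:
```python
from h import *
for c in("top","side"):
    i,d=get_image(c);cv2.imwrite(f"pics/{c}5.png",i[:,:,::-1]);np.save(f"{c}5.npy",d)
s=sense();print(s["time"],s["eef_pos"],s["finger_gap"],s["finger_force"])
# crucible rim centre from side0: rim = top ellipse, outline columns and rows at rim height
hv=cv2.cvtColor(cv2.imread("pics/side0.png"),cv2.COLOR_BGR2HSV)[140:185,200:245]
m=cv2.inRange(hv,np.array((5,100,25)),np.array((28,255,255)))
k=max(cv2.findContours(m,0,1)[0],key=cv2.contourArea);x,y,w,h=cv2.boundingRect(k);print(x+200,y+140,w,h)
pts=k.reshape(-1,2);up=pts[pts[:,1]<y+9]+[200,140]
W=cast("side",up,.065)[:,:2]
from scipy.optimize import least_squares
r=least_squares(lambda p:np.hypot(*(W-p).T)-.042,W.mean(0));print("side rim",r.x.round(4),np.abs(r.fun).max().round(4))
hv=cv2.cvtColor(cv2.imread("pics/top0.png"),cv2.COLOR_BGR2HSV)[205:255,160:210]
m=cv2.inRange(hv,np.array((8,100,25)),np.array((28,255,255)))
k=max(cv2.findContours(m,0,1)[0],key=cv2.contourArea).reshape(-1,2)+[160,205]
W=cast("top",k,.065)[:,:2];r=least_squares(lambda p:np.hypot(*(W-p[:2]).T)-p[2],[*W.mean(0),.042],loss="soft_l1",f_scale=.002);print("top rim",r.x.round(4))
# brass pixel of the held screw in side view
s5=cv2.cvtColor(cv2.imread("pics/side5.png"),cv2.COLOR_BGR2HSV)
```

```text
5.4 [0.42103828 0.27691187 0.07019233] 0.24660167118461604 14.999826103448868
210 148 24 27
side rim [0.4185 0.2744] 0.0029
top rim [0.4211 0.2773 0.0419]
```

To row units: -0.045 m is -0.06, -0.001 m is -0.0013.

Emit:
{"api": "arm_command", "payload": {
  "increments": [
    {"dx": -0.0013, "dy": -0.0013, "dz": -0.0267, "roll": 0, "fingers": 0.01},
    {"dx": -0.0013, "dy": -0.0013, "dz": -0.0533, "roll": 0, "fingers": 0.01},
    {"dx": -0.0013, "dy": -0.0013, "dz": -0.06, "roll": 0, "fingers": 0.01},
    {"dx": -0.0013, "dy": -0.0013, "dz": -0.06, "roll": 0, "fingers": 0.036},
    {"dx": -0.0013, "dy": -0.0013, "dz": -0.06, "roll": 0, "fingers": 0.036},
    {"dx": -0.0013, "dy": -0.0013, "dz": -0.04, "roll": 0, "fingers": 0.036},
    {"dx": -0.0013, "dy": -0.0013, "dz": 0, "roll": 0, "fingers": 0.036},
    {"dx": -0.0013, "dy": -0.0013, "dz": 0.0267, "roll": 0, "fingers": 0.05}
  ]
}}

```text
time: 6.2
eef_pos: [0.421, 0.2771, 0.0926]
ee_rot: [0.001, 0.001, 1.0, 0.001]
wrist_force: [-0.6, 0.3, 0.5]
finger_gap: 0.44
finger_force: 0.0
```

Run:
```python
from h import *
s=sense();print(s["time"],s["eef_pos"],s["finger_gap"],s["finger_force"])
```

```text
6.2 [0.4209921  0.27714858 0.09256419] 0.4399461079406297 0.0
```

To row units: -0.342 m is -0.456, -0.05 m is -0.0667.

Emit:
{"api": "arm_command", "payload": {
  "increments": [
    {"dx": 0.0093, "dy": -0.0627, "dz": 0, "roll": 0, "fingers": 0.05},
    {"dx": 0.0187, "dy": -0.1267, "dz": 0, "roll": 0, "fingers": 0.05},
    {"dx": 0.028, "dy": -0.1907, "dz": 0, "roll": 0, "fingers": 0.05},
    {"dx": 0.0373, "dy": -0.2533, "dz": -0.0133, "roll": 0, "fingers": 0.05},
    {"dx": 0.0467, "dy": -0.3173, "dz": -0.0267, "roll": 0, "fingers": 0.05},
    {"dx": 0.056, "dy": -0.38, "dz": -0.04, "roll": 0, "fingers": 0.05},
    {"dx": 0.0653, "dy": -0.44, "dz": -0.0533, "roll": 0, "fingers": 0.05},
    {"dx": 0.0693, "dy": -0.456, "dz": -0.0667, "roll": 0, "fingers": 0.05}
  ]
}}

```text
time: 7.0
eef_pos: [0.473, -0.0716, 0.0409]
ee_rot: [0.001, 0.005, 1.0, -0.002]
wrist_force: [-0.4, 0.1, -0.0]
finger_gap: 0.531
finger_force: 0.0
```

Run:
```python
from h import *
s=sense();print(s["time"],s["eef_pos"],s["finger_gap"],s["q"].round(2))
i,d=get_image("top");cv2.imwrite("pics/top6.png",i[:,:,::-1])
s=sense();print(s["eef_pos"])
# is screw_a inside the crucible?
h=cv2.cvtColor(i,cv2.COLOR_RGB2HSV)[215:245,167:198]
print(i[222:240:2,172:194:2,0]);np.set_printoptions(linewidth=160);print(h[7:25:2,5:27:2,0])
b=cv2.resize(cv2.cvtColor(i[210:250,160:210],cv2.COLOR_RGB2BGR),(500,400))
cv2.imwrite("pics/crop7.png",b)
```

```text
7.0 [ 0.47299382 -0.07164368  0.04094087] 0.5309504300892746 [ 0.12  0.61 -0.04  2.11  0.07  0.42  1.58]
[ 0.47247085 -0.07093118  0.03959817]
[[160  79  62  63  60  65  63  64  67  72 157]
 [101  63  63  61  64  75  94 101  99  83 108]
 [ 60  65  63  62 111 156 174 176 175 138 120]
 [ 66  68  65  95 174 177 175 174 169 175 176]
 [ 70  66  68 139 176 175 173 174 175 156 177]
 [ 70  69  69 152 174 178 173 137 142 149 142]
 [ 72  69  69 146 177 177 168 156 157 121 146]
 [103  71  66 123 173 175 172 147  93 130 149]
 [166  92  74  72 140 174 177 174 174 161  74]]
[[16 15 14 15 14 14 14 15 15 16 16]
 [16 14 11 15 14 16 16 16 15 15 15]
 [14 14 15 15 15 16 17 16 16 15 16]
 [15 15 15 15 17 17 17 17 16 16 17]
 [14 13 13 16 17 16 18 19 19 17 16]
 [14 12 13 17 17 16 18 18 19 19 16]
 [16 14 13 16 16 16 17 18 18 19 16]
 [16 15 16 15 17 16 17 16 15 16 17]
 [16 15 13 15 16 16 16 16 16 17 14]]
```

To row units: -0.065 m is -0.0867, -0.06 m is -0.08.

Emit:
{"api": "arm_command", "payload": {
  "increments": [
    {"dx": 0, "dy": 0, "dz": 0, "roll": 0, "fingers": 0.05},
    {"dx": 0, "dy": 0, "dz": -0.0133, "roll": 0, "fingers": 0.05},
    {"dx": 0, "dy": 0, "dz": -0.04, "roll": 0, "fingers": 0.05},
    {"dx": 0, "dy": 0, "dz": -0.0667, "roll": 0, "fingers": 0.05},
    {"dx": 0, "dy": 0, "dz": -0.08, "roll": 0, "fingers": 0.05},
    {"dx": 0, "dy": 0, "dz": -0.0867, "roll": 0, "fingers": 0.05},
    {"dx": 0, "dy": 0, "dz": -0.0867, "roll": 0, "fingers": 0.05},
    {"dx": 0, "dy": 0, "dz": -0.0867, "roll": 0, "fingers": 0.05}
  ]
}}

```text
time: 7.85
eef_pos: [0.4724, -0.0646, -0.0243]
ee_rot: [0.0, -0.0, 1.0, 0.0]
wrist_force: [-1.2, -0.3, 0.2]
finger_gap: 0.531
finger_force: 0.0
```

To row units: 0.09 m is 0.12, 0.045 m is 0.06.

Emit:
{"api": "arm_command", "payload": {
  "increments": [
    {"dx": 0, "dy": 0, "dz": 0, "roll": 0, "fingers": 0.01},
    {"dx": 0, "dy": 0, "dz": 0, "roll": 0, "fingers": 0.01},
    {"dx": 0, "dy": 0, "dz": 0, "roll": 0, "fingers": 0.01},
    {"dx": 0, "dy": 0, "dz": 0, "roll": 0, "fingers": 0.01},
    {"dx": 0, "dy": 0, "dz": 0, "roll": 0, "fingers": 0.01},
    {"dx": 0, "dy": 0, "dz": 0, "roll": 0, "fingers": 0.01},
    {"dx": 0, "dy": 0, "dz": 0.06, "roll": 0, "fingers": 0.01},
    {"dx": 0, "dy": 0, "dz": 0.12, "roll": 0, "fingers": 0.01}
  ]
}}

```text
time: 8.65
eef_pos: [0.4702, -0.0648, 0.0647]
ee_rot: [-0.003, 0.0, 1.0, 0.0]
wrist_force: [1.4, -0.4, -0.3]
finger_gap: 0.248
finger_force: 15.0
```

Screw_b is held. Carry it to the crucible: dx −0.052, dy +0.342.

Emit:
{"api": "arm_command", "payload": {
  "increments": [
    {"dx": -0.0093, "dy": 0.0627, "dz": 0.0133, "roll": 0, "fingers": 0.01},
    {"dx": -0.0187, "dy": 0.1267, "dz": 0.0133, "roll": 0, "fingers": 0.01},
    {"dx": -0.028, "dy": 0.1907, "dz": 0.0133, "roll": 0, "fingers": 0.01},
    {"dx": -0.0373, "dy": 0.2533, "dz": 0.0133, "roll": 0, "fingers": 0.01},
    {"dx": -0.0467, "dy": 0.3173, "dz": 0.0133, "roll": 0, "fingers": 0.01},
    {"dx": -0.0573, "dy": 0.38, "dz": 0.0133, "roll": 0, "fingers": 0.01},
    {"dx": -0.0667, "dy": 0.4333, "dz": 0.0133, "roll": 0, "fingers": 0.01},
    {"dx": -0.0693, "dy": 0.456, "dz": 0.0133, "roll": 0, "fingers": 0.01}
  ]
}}

```text
time: 9.45
eef_pos: [0.4183, 0.282, 0.0751]
ee_rot: [-0.0, -0.003, 1.0, 0.001]
wrist_force: [0.6, -0.3, -0.6]
finger_gap: 0.249
finger_force: 15.0
```

To row units: -0.042 m is -0.056, -0.03 m is -0.04.

Emit:
{"api": "arm_command", "payload": {
  "increments": [
    {"dx": 0, "dy": 0, "dz": 0, "roll": 0, "fingers": 0.01},
    {"dx": 0, "dy": 0, "dz": 0, "roll": 0, "fingers": 0.01},
    {"dx": 0, "dy": 0, "dz": -0.0267, "roll": 0, "fingers": 0.01},
    {"dx": 0, "dy": 0, "dz": -0.056, "roll": 0, "fingers": 0.01},
    {"dx": 0, "dy": 0, "dz": -0.056, "roll": 0, "fingers": 0.01},
    {"dx": 0, "dy": 0, "dz": -0.056, "roll": 0, "fingers": 0.036},
    {"dx": 0, "dy": 0, "dz": -0.056, "roll": 0, "fingers": 0.036},
    {"dx": 0, "dy": 0, "dz": -0.04, "roll": 0, "fingers": 0.036}
  ]
}}

```text
time: 10.25
eef_pos: [0.4198, 0.2763, 0.0456]
ee_rot: [-0.0, 0.001, 1.0, -0.0]
wrist_force: [0.0, 0.1, -0.4]
finger_gap: 0.379
finger_force: 0.0
```

To row units: -0.3 m is -0.4, -0.25 m is -0.3333.

Emit:
{"api": "arm_command", "payload": {
  "increments": [
    {"dx": 0, "dy": 0, "dz": 0.04, "roll": 0, "fingers": 0.036},
    {"dx": 0, "dy": 0, "dz": 0.0933, "roll": 0, "fingers": 0.05},
    {"dx": 0.0067, "dy": -0.0667, "dz": 0.12, "roll": 0, "fingers": 0.05},
    {"dx": 0.0133, "dy": -0.1333, "dz": 0.12, "roll": 0, "fingers": 0.05},
    {"dx": 0.02, "dy": -0.2, "dz": 0.12, "roll": 0, "fingers": 0.05},
    {"dx": 0.0267, "dy": -0.2667, "dz": 0.12, "roll": 0, "fingers": 0.05},
    {"dx": 0.0333, "dy": -0.3333, "dz": 0.12, "roll": 0, "fingers": 0.05},
    {"dx": 0.04, "dy": -0.4, "dz": 0.12, "roll": 0, "fingers": 0.05}
  ]
}}

```text
time: 11.05
eef_pos: [0.45, -0.02, 0.137]
ee_rot: [0.001, 0.0, 1.0, 0.0]
wrist_force: [0.6, 0.6, -0.6]
finger_gap: 0.535
finger_force: 0.0
```

Run:
```python
from h import *
i,d=get_image("top");j,_=get_image("side");cv2.imwrite("pics/top7.png",i[:,:,::-1]);cv2.imwrite("pics/side7.png",j[:,:,::-1])
s=sense();print(s["time"],s["eef_pos"],s["finger_gap"],s["q"].round(2))
b=cv2.resize(cv2.cvtColor(i[208:252,155:210],cv2.COLOR_RGB2BGR),(500,400),interpolation=cv2.INTER_CUBIC)
cv2.imwrite("pics/crop8.png",b)
for im,lo,hi in((i,(235,210),(305,232)),(j,(255,175),(306,220))):
    h=cv2.cvtColor(im,cv2.COLOR_RGB2HSV)[lo[1]:hi[1],lo[0]:hi[0]];print("brass left",cv2.countNonZero(cv2.inRange(h,np.array((15,110,60)),np.array((32,255,255)))))
```

```text
11.15 [ 0.45019289 -0.02625987  0.13695509] 0.5331394209150976 [-0.02  0.41  0.02  2.1  -0.01  0.63  1.56]
brass left 0
brass left 0
```

View pics/crop8.png

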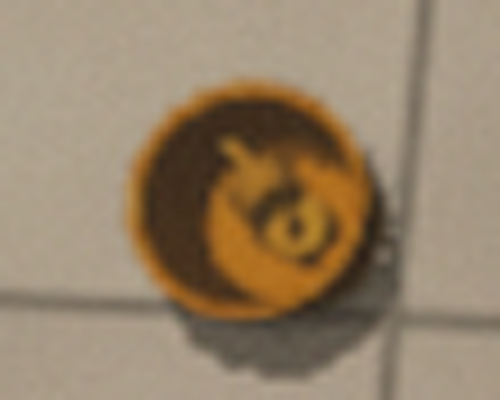

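Both screws lie in the crucible, at crop (240,165) and (298,228). Now I measure the cover's outline precisely.

Run:
```python
from h import *
for c,bx,z in(("top",(340,200,390,262),.005),("side",(310,232,372,282),.005)):
    im=cv2.imread(f"pics/{c}0.png");h=cv2.cvtColor(im,cv2.COLOR_BGR2HSV);x0,y0,x1,y1=bx
    m=cv2.inRange(h[y0:y1,x0:x1],np.array((0,0,0)),np.array((180,255,95)))
    r=cv2.inRange(h[y0:y1,x0:x1],np.array((0,130,60)),np.array((8,255,255)));m|=r
    k=max(cv2.findContours(m,0,1)[0],key=cv2.contourArea)
    k=cv2.convexHull(k).reshape(-1,2)+[x0,y0]
    W=cast(c,k,z)[:,:2];R=cv2.minAreaRect((W*1000).astype(np.float32));print(c,R)
```

```text
top ((448.489013671875, -301.57373046875), (132.76919555664062, 79.1365966796875), 1.1998937129974365)
side ((447.3371276855469, -304.5400390625), (131.3698272705078, 81.1532211303711), 0.19704921543598175)
```

To row units: -0.278 m is -0.3707, -0.26 m is -0.3467.

Emit:
{"api": "arm_command", "payload": {
  "increments": [
    {"dx": 0, "dy": -0.06, "dz": 0, "roll": 0, "fingers": 0.05},
    {"dx": 0, "dy": -0.12, "dz": 0, "roll": 0, "fingers": 0.05},
    {"dx": 0, "dy": -0.18, "dz": -0.0133, "roll": 0, "fingers": 0.05},
    {"dx": 0, "dy": -0.24, "dz": -0.04, "roll": 0, "fingers": 0.05},
    {"dx": 0, "dy": -0.3, "dz": -0.0667, "roll": 0, "fingers": 0.05},
    {"dx": 0, "dy": -0.3467, "dz": -0.0933, "roll": 0, "fingers": 0.05},
    {"dx": 0, "dy": -0.3707, "dz": -0.12, "roll": 0, "fingers": 0.05},
    {"dx": 0, "dy": -0.3707, "dz": -0.1267, "roll": 0, "fingers": 0.05}
  ]
}}

```text
time: 11.95
eef_pos: [0.4486, -0.2984, 0.0397]
ee_rot: [-0.001, 0.002, 1.0, -0.0]
wrist_force: [-0.6, 0.0, -0.1]
finger_gap: 0.533
finger_force: 0.0
```

Run:
```python
from h import *
i,d=get_image("side");cv2.imwrite("pics/side8.png",i[:,:,::-1]);np.save("side8.npy",d)
s=sense();print(s["time"],s["eef_pos"],s["ee_rot"].round(4),s["finger_gap"],s["q"].round(2))
```

```text
12.0 [ 0.44881939 -0.29584207  0.03968765] [-8.0e-04  1.1e-03  1.0e+00  5.0e-04] 0.531681863464892 [ 0.53  0.67 -0.    1.95  0.    0.52  2.1 ]
```

To row units: -0.058 m is -0.0773, -0.003 m is -0.004.

Emit:
{"api": "arm_command", "payload": {
  "increments": [
    {"dx": 0, "dy": -0.004, "dz": -0.0133, "roll": 0, "fingers": 0.05},
    {"dx": 0, "dy": -0.004, "dz": -0.04, "roll": 0, "fingers": 0.05},
    {"dx": 0, "dy": -0.004, "dz": -0.06, "roll": 0, "fingers": 0.05},
    {"dx": 0, "dy": -0.004, "dz": -0.0707, "roll": 0, "fingers": 0.05},
    {"dx": 0, "dy": -0.004, "dz": -0.076, "roll": 0, "fingers": 0.05},
    {"dx": 0, "dy": -0.004, "dz": -0.0773, "roll": 0, "fingers": 0.05},
    {"dx": 0, "dy": -0.004, "dz": -0.0773, "roll": 0, "fingers": 0.05},
    {"dx": 0, "dy": -0.004, "dz": -0.0773, "roll": 0, "fingers": 0.05}
  ],
  "newtons": 40
}}

```text
time: 12.8
eef_pos: [0.45, -0.2992, -0.0171]
ee_rot: [0.0, 0.0, 1.0, -0.0]
wrist_force: [1.0, 0.6, -0.4]
finger_gap: 0.532
finger_force: 0.0
```

Emit:
{"api": "arm_command", "payload": {
  "increments": [
    {"dx": 0, "dy": -0.0027, "dz": -0.0027, "roll": 0, "fingers": 0.05},
    {"dx": 0, "dy": -0.0027, "dz": -0.0027, "roll": 0, "fingers": 0.03},
    {"dx": 0, "dy": -0.0027, "dz": -0.0027, "roll": 0, "fingers": 0.005},
    {"dx": 0, "dy": -0.0027, "dz": -0.0027, "roll": 0, "fingers": 0.005},
    {"dx": 0, "dy": -0.0027, "dz": -0.0027, "roll": 0, "fingers": 0.005},
    {"dx": 0, "dy": -0.0027, "dz": -0.0027, "roll": 0, "fingers": 0.005},
    {"dx": 0, "dy": -0.0027, "dz": -0.0027, "roll": 0, "fingers": 0.005},
    {"dx": 0, "dy": -0.0027, "dz": -0.0027, "roll": 0, "fingers": 0.005}
  ]
}}

```text
time: 13.6
eef_pos: [0.4496, -0.3011, -0.0197]
ee_rot: [0.0, 0.0, 1.0, -0.0]
wrist_force: [-0.2, -0.1, 0.6]
finger_gap: 0.165
finger_force: 40.0
```

The grip bar is held (15.5 mm, 40 N). Lift straight up and check.

Emit:
{"api": "arm_command", "payload": {
  "increments": [
    {"dx": 0, "dy": 0, "dz": 0.0133, "roll": 0, "fingers": 0.005},
    {"dx": 0, "dy": 0, "dz": 0.0333, "roll": 0, "fingers": 0.005},
    {"dx": 0, "dy": 0, "dz": 0.06, "roll": 0, "fingers": 0.005},
    {"dx": 0, "dy": 0, "dz": 0.0867, "roll": 0, "fingers": 0.005},
    {"dx": 0, "dy": 0, "dz": 0.1133, "roll": 0, "fingers": 0.005},
    {"dx": 0, "dy": 0, "dz": 0.14, "roll": 0, "fingers": 0.005},
    {"dx": 0, "dy": 0, "dz": 0.1467, "roll": 0, "fingers": 0.005},
    {"dx": 0, "dy": 0, "dz": 0.1467, "roll": 0, "fingers": 0.005}
  ]
}}

```text
time: 14.4
eef_pos: [0.4498, -0.3011, 0.091]
ee_rot: [0.001, 0.0, 1.0, -0.0]
wrist_force: [-0.5, -0.3, -3.7]
finger_gap: 0.165
finger_force: 40.0
```

To row units: 0.233 m is 0.3107, 0.21 m is 0.28, 23 degrees is 0.5111.

Emit:
{"api": "arm_command", "payload": {
  "increments": [
    {"dx": 0.02, "dy": 0.0293, "dz": 0, "roll": 0.0444, "fingers": 0.005},
    {"dx": 0.0467, "dy": 0.0707, "dz": 0, "roll": 0.1111, "fingers": 0.005},
    {"dx": 0.0747, "dy": 0.112, "dz": 0, "roll": 0.1778, "fingers": 0.005},
    {"dx": 0.1027, "dy": 0.1547, "dz": 0, "roll": 0.2444, "fingers": 0.005},
    {"dx": 0.1307, "dy": 0.196, "dz": 0, "roll": 0.3111, "fingers": 0.005},
    {"dx": 0.1587, "dy": 0.2387, "dz": 0, "roll": 0.3778, "fingers": 0.005},
    {"dx": 0.1867, "dy": 0.28, "dz": 0, "roll": 0.4444, "fingers": 0.005},
    {"dx": 0.2067, "dy": 0.3107, "dz": 0, "roll": 0.5111, "fingers": 0.005}
  ]
}}

```text
time: 15.2
eef_pos: [0.6048, -0.0646, 0.0887]
ee_rot: [-0.001, -0.201, 0.98, 0.001]
wrist_force: [0.4, 0.7, -3.3]
finger_gap: 0.168
finger_force: 40.0
```

To row units: 0.045 m is 0.06, 0.04 m is 0.0533, 4.8 degrees is 0.1067.

Emit:
{"api": "arm_command", "payload": {
  "increments": [
    {"dx": 0.0133, "dy": 0.02, "dz": 0, "roll": 0.0356, "fingers": 0.005},
    {"dx": 0.0267, "dy": 0.04, "dz": 0, "roll": 0.0711, "fingers": 0.005},
    {"dx": 0.0347, "dy": 0.0533, "dz": 0, "roll": 0.1067, "fingers": 0.005},
    {"dx": 0.04, "dy": 0.06, "dz": 0, "roll": 0.1067, "fingers": 0.005},
    {"dx": 0.04, "dy": 0.06, "dz": 0, "roll": 0.1067, "fingers": 0.005},
    {"dx": 0.04, "dy": 0.06, "dz": 0, "roll": 0.1067, "fingers": 0.005},
    {"dx": 0.04, "dy": 0.06, "dz": 0, "roll": 0.1067, "fingers": 0.005},
    {"dx": 0.04, "dy": 0.06, "dz": 0, "roll": 0.1067, "fingers": 0.005}
  ]
}}

```text
time: 16.0
eef_pos: [0.6342, -0.0241, 0.0904]
ee_rot: [-0.0, -0.239, 0.971, -0.0]
wrist_force: [-0.2, -0.1, -3.6]
finger_gap: 0.17
finger_force: 40.0
```

Run:
```python
from h import *
for c in("top","side"):
    i,d=get_image(c);cv2.imwrite(f"pics/{c}9.png",i[:,:,::-1]);np.save(f"{c}9.npy",d)
s=sense();print(s["time"],s["eef_pos"],s["ee_rot"].round(4),s["finger_gap"],s["finger_force"],s["wrist_force"],s["ft_torque"],s["q"].round(2))
a=cv2.imread("pics/top9.png")[135:215,240:330];b=cv2.imread("pics/side9.png")[110:205,285:385]
cv2.imwrite("pics/crop9.png",np.hstack([cv2.resize(a,(400,400),interpolation=cv2.INTER_CUBIC),cv2.resize(b,(400,400),interpolation=cv2.INTER_CUBIC)]))
```

```text
16.1 [ 0.63436971 -0.02363114  0.09038395] [-1.000e-04 -2.396e-01  9.709e-01 -1.000e-04] 0.16511158576586282 39.994370341300964 [ 0.08339507  0.21529044 -2.50355527] [0.04844318 0.01241564 0.05981469] [ 0.05  0.71 -0.1   1.64  0.09  0.8   1.97]
```

To row units: -0.038 m is -0.0507, -0.036 m is -0.048.

Emit:
{"api": "arm_command", "payload": {
  "increments": [
    {"dx": 0, "dy": 0, "dz": -0.008, "roll": 0, "fingers": 0.005},
    {"dx": 0, "dy": 0, "dz": -0.0187, "roll": 0, "fingers": 0.005},
    {"dx": 0, "dy": 0, "dz": -0.0293, "roll": 0, "fingers": 0.005},
    {"dx": 0, "dy": 0, "dz": -0.04, "roll": 0, "fingers": 0.005},
    {"dx": 0, "dy": 0, "dz": -0.048, "roll": 0, "fingers": 0.005},
    {"dx": 0, "dy": 0, "dz": -0.0507, "roll": 0, "fingers": 0.005},
    {"dx": 0, "dy": 0, "dz": -0.0507, "roll": 0, "fingers": 0.005},
    {"dx": 0, "dy": 0, "dz": -0.0507, "roll": 0, "fingers": 0.005}
  ]
}}

```text
time: 16.9
eef_pos: [0.6348, -0.023, 0.0525]
ee_rot: [0.0, -0.24, 0.971, -0.0]
wrist_force: [-0.8, 0.7, -2.7]
finger_gap: 0.166
finger_force: 40.0
```

Run:
```python
from h import *
for c in("top","side"):
    i,d=get_image(c);cv2.imwrite(f"pics/{c}10.png",i[:,:,::-1]);np.save(f"{c}10.npy",d)
s=sense();print(s["time"],s["eef_pos"],s["ee_rot"].round(4),s["finger_gap"],s["finger_force"],s["wrist_force"],s["ft_torque"])
a=cv2.imread("pics/top10.png")[145:205,250:310];b=cv2.imread("pics/side10.png")[135:205,290:360]
cv2.imwrite("pics/crop10.png",np.hstack([cv2.resize(a,(400,400),interpolation=cv2.INTER_CUBIC),cv2.resize(b,(400,400),interpolation=cv2.INTER_CUBIC)]))
```

```text
17.0 [ 0.63493471 -0.02303085  0.05268172] [ 4.000e-04 -2.400e-01  9.708e-01 -1.000e-04] 0.16447618776487283 39.994205832481384 [-0.08645215  0.13206292 -2.89737138] [ 0.04514124  0.0168377  -0.0282296 ]
```

View pics/crop10.png

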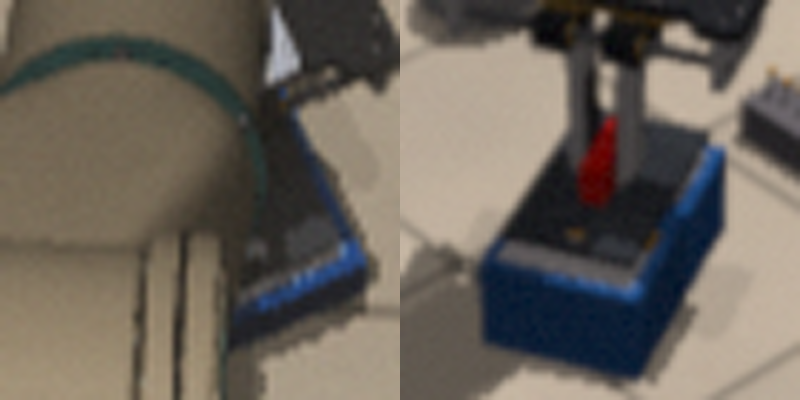

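The side crop shows the plate level above the housing, with a strip of the near pad visible at its near edge (560,260). The near hole is at about (575,235) there, and at about (258,250) in the top crop. I'll check this numerically.

Run:
```python
from h import *
g={c:cv2.cvtColor(cv2.imread(f"pics/{c}10.png"),cv2.COLOR_BGR2GRAY).astype(float) for c in("top","side")}
np.set_printoptions(linewidth=170)
print("top");print(g["top"][178:188,282:296].astype(int));print("side");print(g["side"][170:182,313:328].astype(int))
c=np.array([.6336,-.0239]);ax=np.array([np.cos(np.radians(27.9)),np.sin(np.radians(27.9))]);n=np.array([-ax[1],ax[0]])
print("tri hole",*tri([288.3,182.1],[320.2,175.7]))
# plate edges: per-row/col strongest step in side, expressed in housing frame at plate top z
z=.0772
def rel(cam,uv,z): 
    W=cast(cam,uv,z)[:,:2]-c;return np.c_[W@ax,W@n].round(4)
h=cv2.cvtColor(cv2.imread("pics/side10.png"),cv2.COLOR_BGR2HSV)
for v in (163,166,169,172,175):
    d=np.diff(g["side"][v,300:322]);u=300+d.argmin()+.5;print("left",v,u,rel("side",[[u,v]],z)[0])
for v in (163,166,169,172):
    r=g["side"][v,330:356].astype(int);print("right",v,r)
for u in (310,314,318,322,326):
    d=np.diff(g["side"][172:186,u]);v=172+d.argmax()+.5;print("near",u,v,rel("side",[[u,v]],.0722)[0])
# depth plane of plate
P=depthpts("side",np.load("side10.npy"))[158:176,312:345].reshape(-1,3);W=P[:,:2]-c;a=W@ax;b=W@n
k=(abs(b)<.036)&(abs(abs(a)-.04)<.022)&(abs(P[:,2]-.077)<.012)
A=np.c_[a[k],b[k],np.ones(k.sum())];f=np.linalg.lstsq(A,P[k,2],rcond=None)[0];print("plate plane slopes,z",f.round(4),k.sum())
```

```text
top
[[ 55  52  52  49  47  45  42  40  41  39  43  41  44  53]
 [ 54  50  52  48  48  44  38  40  41  42  42  55  54  64]
 [ 66  53  52  48  45  48  48  43  43  40  49  67  64  66]
 [ 83  50  52  53  51  60  67  61  43  41  45  63  66  64]
 [ 86  53  52  50  52  70  75  74  47  43  48  66  64  67]
 [ 93  55  54  51  49  62  55  62  45  44  44  56  64  55]
 [ 96  51  52  51  45  42  36  46  45  40  44  52  59  63]
 [101  67  51  49  39  38  36  41  39  50  52  66  75  77]
 [ 95  81  53  49  43  39  38  56  61  70  71  77 103  76]
 [ 83  80  51  52  36  45  63  77  84  73  74  64  96  69]]
side
[[26 24 26 22 25 24 25 27 26 27 28 25 30 27 24]
 [26 23 26 26 27 28 28 28 29 21 26 27 30 26 25]
 [26 25 28 28 30 28 29 27 24 25 25 26 28 28 26]
 [24 25 26 24 23 25 22 27 25 22 28 30 30 27 30]
 [21 25 27 27 23 25 26 26 29 28 30 31 32 34 30]
 [25 28 26 28 23 31 46 49 47 36 29 29 32 32 33]
 [26 18 22 28 28 30 45 57 56 39 32 32 43 46 45]
 [40 36 27 26 27 25 37 45 42 33 35 43 53 54 54]
 [73 70 61 48 41 33 31 31 30 29 38 51 52 55 55]
 [88 88 84 79 75 71 55 51 41 35 40 44 45 47 51]
 [89 90 89 91 90 88 
[... 288 characters left out ...]
.5 [-0.0641  0.0401]
right 163 [ 67  61  52  52  52  53  49  50  50  49  44  60  83  87  77  59  60 129 144 154 165 168 167 149 117  95]
right 166 [ 47  33  34  39  40  47  49  47  49  47  75  89  80  61  45  31  65 154 175 173 165 155 147 151 159 166]
right 169 [ 26  25  26  23  28  26  25  31  54  65  66  59  46  31  27  32  75 156 175 179 176 178 178 175 171 162]
right 172 [ 27  30  25  24  23  20  30  33  47  51  44  32  27  24  25  33  76 158 177 179 177 180 178 178 180 179]
near 310 176.5 [-0.0617  0.0291]
near 314 177.5 [-0.062   0.0152]
near 318 178.5 [-0.0623  0.0012]
near 322 179.5 [-0.0626 -0.0126]
near 326 180.5 [-0.063  -0.0264]
plate plane slopes,z [-0.0091  0.0019  0.0791] 195
```

Cover hole by triangulation is within about 2 mm of the threaded hole, and the left edge agrees (about 2 mm towards −n). I make a small correction and come 2 mm lower.

To row units: -0.002 m is -0.0027, 0.0015 m is 0.002.

Emit:
{"api": "arm_command", "payload": {
  "increments": [
    {"dx": 0, "dy": 0.0013, "dz": -0.0013, "roll": 0, "fingers": 0.005},
    {"dx": -0.0013, "dy": 0.002, "dz": -0.0027, "roll": 0, "fingers": 0.005},
    {"dx": -0.0013, "dy": 0.002, "dz": -0.0027, "roll": 0, "fingers": 0.005},
    {"dx": -0.0013, "dy": 0.002, "dz": -0.0027, "roll": 0, "fingers": 0.005},
    {"dx": -0.0013, "dy": 0.002, "dz": -0.0027, "roll": 0, "fingers": 0.005},
    {"dx": -0.0013, "dy": 0.002, "dz": -0.0027, "roll": 0, "fingers": 0.005},
    {"dx": -0.0013, "dy": 0.002, "dz": -0.0027, "roll": 0, "fingers": 0.005},
    {"dx": -0.0013, "dy": 0.002, "dz": -0.0027, "roll": 0, "fingers": 0.005}
  ]
}}

```text
time: 17.8
eef_pos: [0.6336, -0.0216, 0.0503]
ee_rot: [-0.0, -0.24, 0.971, -0.0]
wrist_force: [-0.0, 0.6, -3.0]
finger_gap: 0.164
finger_force: 40.0
```

Run:
```python
from h import *
g={}
for c in("top","side"):
    i,d=get_image(c);g[c]=cv2.cvtColor(i,cv2.COLOR_RGB2GRAY).astype(float)
s=sense();print(s["time"],s["eef_pos"],s["finger_force"],s["wrist_force"],np.abs(s["qd"]).max())
def cen(c,u,v,th,r=3):
    p=np.clip(g[c][v-r:v+r+1,u-r:u+r+1]-th,0,None)
    n,l,st,ce=cv2.connectedComponentsWithStats((p>0).astype(np.uint8));k=l==l[r,r];p=p*k
    yy,xx=np.mgrid[-r:r+1,-r:r+1];return [u+(p*xx).sum()/p.sum(),v+(p*yy).sum()/p.sum()]
a=cen("top",288,181,54,2);b=cen("side",320,175,35,2);print(a,b,*tri(a,b))
c=np.array([.6336,-.0239]);t=np.radians(27.9);n=np.array([-np.sin(t),np.cos(t)])
for v in (163,166,169,172,175):
    u=300+np.diff(g["side"][v,300:322]).argmin()+.5;print("left",((cast("side",[[u,v]],.0752)[0,:2]-c)@n).round(4))
```

```text
17.9 [ 0.63355032 -0.02153846  0.05027532] 39.994277358055115 [ 0.42633812 -0.15084184 -2.48010153] 0.0011500269121200717
[np.float64(287.8333333333333), np.float64(182.21296296296296)] [np.float64(319.4578313253012), np.float64(176.3734939759036)] [ 0.58966233 -0.04721247  0.07214202] 0.0016859233687864785
left 0.0408
left 0.0409
left 0.041
left 0.0411
left 0.0411
```

```bash
python3 -c "
from plant import job_done
print(job_done())"
```

```text
the job is handed in; nothing more can be done
None
```

I handed the job in at 17.9 s: both screws are in the upright crucible, and the cover is held level about 1 cm above the gearbox. The one cover hole I could measure sits within about 1 mm of its threaded hole; I got no verdict back, and the arm hid the other hole.

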